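# Unbox a circuit module and hold it up to the inspection camera

## Robot

A 7-joint arm with a two-finger parallel gripper is mounted at the origin on the work surface. World frame = base frame: x ahead of the robot, y to its left, z up, the work surface at z = 0. Lengths are in m, angles in rad, forces in N, time in s.
With the tool pointing down it reaches from about 0.375 to 0.925 m from the base axis. Payload 3.1 kg.
Tool frame: the origin (TCP) lies midway between the tips of the shut fingers; the grasp point (between the pads) lies 19 mm behind it; z points along the fingers, y is the line along which they close (so a half turn about z gives the same grasp; the last joint's range is limited). The gripper opens to 85 mm and grips with 20 to 120 N. Pads are 22 mm wide; open, the fingers measure 114 mm over their backs; the gripper's body (76 mm by 85 mm) begins 54 mm behind the grasp point. The pads swing forward as they close: fully open they stand 13 mm farther back than shut.
Start: joints at [-1.272, 0.383, 0.044, 1.598, -0.018, 1.161, -0.05], TCP at [0.251, 0.6, 0.231] pointing down, gripper open.
Joint ranges: [-2.61, 2.61], [-0.41, 2.15], [-1.48, 1.57], [0, 2.5], [-1.57, 4.71], [0.05, 1.97], [-2.85, 2.85]. Speed limits (rad/s): [2.79, 2.79, 3.14, 3.14, 3.14, 3.14, 3.14].

## Interface

Orientations are given as [roll, pitch, yaw] about the fixed x, y, z axes, in that order (R = Rz(yaw) Ry(pitch) Rx(roll)).
In Python, from rig import arm gives the robot as it stands.
- The arm moves only by the tool send_rows, never from a script. Its argument "steps" is one flat list of numbers, 7 for each row, row after row: the finger opening in m, from 0 to 0.0854, then the shift along the tool's x, y, z in parts of the range, where 1.0 means 100 cm, then the turn, a rotation vector about the tool's x, y, z in shares of pi rad (1.0 is pi rad). In form: [gripper, tx, ty, tz, rx, ry, rz, gripper, tx, ty, tz, rx, ry, rz, ...]. A call has 1 to 20 rows; each row is the pose to reach, as a shift and turn from the pose commanded when the call began, along the tool's axes at that moment; what a row does not reach only later rows make up. A row lasts 1/12 s, in which the tool goes at most 41.7 mm and 7.16 degrees, less where a joint would pass 70% of its speed; a pose out of reach is approached as far as the arm can. A shift or turn number past 1, either way, is cut back to 1. A call with a gripper value outside its range is refused whole. The fingers move at their own pace and stop on an object; "squeeze" is the grip in N (left out, the last holds). Time passes only in rows, so rows that repeat a pose let the fingers close. It gives the time, the measured TCP pose, the force, the opening and the grip force at its end, in the units of the state.
- arm.observe(): the state, without advancing time (a new reading comes with each control period).
- arm.camera(name): name is "side" or "top"; returns a dict with "pixels" (420x560x3 uint8, red, green, blue), "fx", "fy", "cx", "cy" (pixels), "origin" and "orientation" of the camera in the world. Camera axes: x right, y down, z forward; pixel columns grow to the right and rows downward; lengths in m; the calibration is good to about 2 mm. A picture is of the moment at which its call begins. There is no depth.
- arm.job_done(): hands the job in; it is judged then, once.
The state is a dict: "time": time; "qpos": joint angles; "qvel": joint speeds; "joint_torque": joint torques, N m; "tcp_pos": TCP position; "tool_rot": TCP orientation; "wrist_force": force on the tool from outside, world axes, zero at the start; "ft_torque": the same for the moment, N m; "gripper_width": finger opening in m; "grasp_force": force on a finger pad.
Only numpy, scipy, OpenCV 4.12 (cv2) and the standard library are available. Lean on these libraries where they do the work, as an engineer would, in place of code of your own. Each camera call takes 0.05 s, during which the arm holds its last target. There are 200 camera calls.

## Task

Fold both flaps of the small carton right back, well past upright, then lift the green-board module out (the aluminium bar along its top is there to grip) and hold it up in front of the inspection camera: middle of its component side 120 mm from the lens on the lens axis, right way up, component side square to the lens (the camera looks obliquely down, so lean the module back to match). Leave the red-board module in the carton, do not touch the camera or its stand, and do not disturb the other things on the bench. Finish while still holding the module there, steady: do not put it down or let go.

Things in the scene. Friction and masses are not known exactly. Their poses are not given: they have to be found in the camera images.
- carton: Brown open-topped carton, fixed, 158 (x) x 178 (y) x 98 mm high, walls and floor 4 mm. Origin: centre of its underside. A black rigid insert, top 49 mm above the bench, has two pockets 20 (x) x 66 mm (y) down to the floor, at x = 0, y = +44 and -44 mm; a module stands in each (which in which changes). Flap hinges: rims at y = +88 (left), -88 mm (right).
- flap_left (a joint): Left (+y of the carton) flap of the carton: brown board 150 mm along the carton's x, 60 mm from hinge to free edge, 4 mm thick, hinged on the +y wall. Value: angle in rad, 0 = shut, level over the contents; 1.57 = upright; 2.4 = stop, folded outwards. Starts half raised. Light (30 g), slightly stiff hinge: stays where left; under 1 N at the edge moves it.
- flap_left_hinge (a point): Middle of the left flap's hinge line, in the flap's underside, 98 mm above the bench.
- flap_left_edge (a point): Middle of the left flap's free edge, 60 mm from the hinge line.
- flap_right (a joint): Right (-y of the carton) flap of the carton: brown board 150 mm along the carton's x, 60 mm from hinge to free edge, 4 mm thick, hinged on the -y wall. Value: angle in rad, 0 = shut, level over the contents; 1.57 = upright; 2.4 = stop, folded outwards. Starts half raised. Light (30 g), slightly stiff hinge: stays where left; under 1 N at the edge moves it.
- flap_right_hinge (a point): Middle of the right flap's hinge line, in the flap's underside, 98 mm above the bench.
- flap_right_edge (a point): Middle of the right flap's free edge, 60 mm from the hinge line.
- module: Upright green-board module, 60 wide (y), 86 mm tall (z), 105-195 g. Lower 58 mm: board with parts, 16 mm thick (x = -8 to 8); blue, black, white components on its +x side, aluminium plate behind. Top 28 mm: aluminium bar 14 thick (x), 60 mm wide, to grip, green stripe on top. Origin: centre of underside. Stands on the carton floor, 4 mm up, 2-3 mm loose, component side to the carton's +x.
- module_face (a point): Middle of the green module's component side: x = +8, y = 0, z = 33 mm in the module's frame.
- spare: The other module, same shape and size and axes, but with a red board and a red stripe on top: stays in its pocket.
- camera: Camera and its fixed stand, not to be touched. Origin: the point of the bench straight below the lens. Dark base plate 130 x 130 x 14 mm centred 110 mm to +x of it, steel column 22 mm thick and 396 mm high at 145 mm. The camera is clamped to the column at a height that changes: lens 250 to 300 mm above the bench, looking to -x of this frame and 25 degrees down.
- lens (a point): Centre of the lens front: black barrel 40 mm across in a white ring light 68 mm across, grey housing behind, to 113 mm behind the lens front. Axes turn with the camera: -x is the viewing direction (25 degrees below level), +x points back into the camera, y is level, z up across the picture.
- focus (a point): The point on the lens axis 120 mm in front of the lens, where the middle of the component side belongs. Same axes as lens: the module is square when its x, y and z lie along these x, y and z.
- spool: Solder spool, silvery, 54 mm across, 46 mm high, standing. Origin: centre of its underside. Bystander.
- tape: Roll of cream tape, 90 mm across, 48 mm high, lying flat. Origin: centre of its underside. Bystander.
- core: Brown cardboard tube, 84 mm across, 85 mm high, standing. Origin: centre of its underside. Bystander.
- driver: Screwdriver lying on the bench, about 200 mm long, in front of the robot. Bystander.
- meter: Yellow multimeter, 160 x 80 x 35 mm, lying on the bench, left of the robot. Origin: centre of its underside. Bystander.
Things that resemble listed ones, but are neither listed nor needed, are in the scene too. Leave any purple look-alike of the carton alone.

How it is judged:
By the outcome, as a careful person would: the job done as asked, in the order asked, and still so for the second after the job is handed in, while the arm keeps its last pose, push and grip.
It also fails if it takes over 64 s, if anything falls off the work surface, if the arm or the gripper's body presses on something with over 40 N, if the wrist force passes 120 N, or if a joint passes its speed limit or range.

## Working session

There is one attempt and no reset: what is moved stays moved. The work goes in short steps, Python scripts to look and compute and a tool call to move; the robot and the scene stay as the last step left them, time stands still between calls to the robot, and variables do not carry over. Pictures are saved under pics/ and viewed, at most 10 in all, crops included, and the job is handed in when it is done.

Besides the shell and the picture viewer there is one more tool, called after "Call:" by a JSON object that holds its "op" and its "data". send_rows: Moves the arm, as the interface text tells. Its arguments: {"type":"object","properties":{"steps":{"type":"array"},"squeeze":{"type":"number"}},"required":["steps"]}

```bash
mkdir -p pics; ls; python3 - <<'E'
from rig import arm
import cv2,numpy as np
for n in("top","side"):
    c=arm.camera(n);cv2.imwrite(f"pics/{n}0.png",c["pixels"][:,:,::-1]);np.savez(f"{n}0.npz",**c)
    print(n,{k:np.round(v,4).tolist() for k,v in c.items() if k!="pixels"})
print(arm.observe())
E
```

```text
pics
top {'fx': 434.6739, 'fy': 434.6739, 'cx': 281.8093, 'cy': 209.3527, 'origin': [0.4453, 0.086, 1.318], 'orientation': [-3.0642, 0.0024, -1.5967]}
side {'fx': 391.9999, 'fy': 391.9999, 'cx': 278.2448, 'cy': 212.6682, 'origin': [0.1265, -0.4476, 0.8216], 'orientation': [-2.3396, -0.0018, -0.6151]}
{'time': 0.1, 'qpos': array([-1.27178493,  0.38374045,  0.0438705 ,  1.59944327, -0.0179036 ,
        1.16123511, -0.04988084]), 'qvel': array([-9.07529024e-04, -1.91872019e-03,  5.48669004e-04, -3.39566865e-03,
       -6.98223792e-04,  7.46376209e-05,  7.37802283e-04]), 'joint_torque': array([ 2.51118414e-03, -4.34728789e+01,  1.02921456e+00, -2.50453842e+01,
        1.08474819e-02,  5.44323062e-03, -1.66202079e-05]), 'tcp_pos': array([0.25089346, 0.59867581, 0.2300094 ]), 'tool_rot': array([-3.13916323e+00,  1.36160318e-04,  2.74484715e+00]), 'wrist_force': array([ 0.09832082,  0.89668904, -0.04473643]), 'ft_torque': array([ 0.03003669,  0.01545308, -0.01832211]), 'grasp_force': 0.0, 'gripper_width': 0.0856395617822441}
```

View pics/top0.png

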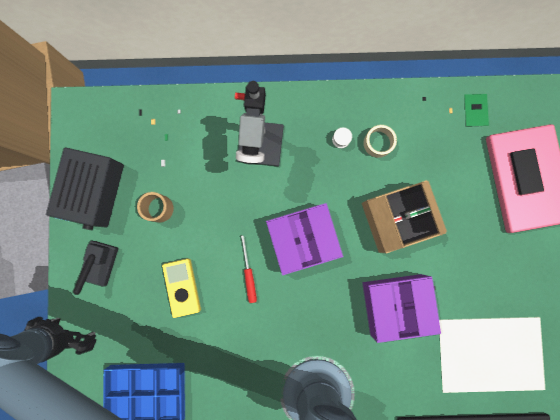

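View pics/side0.png

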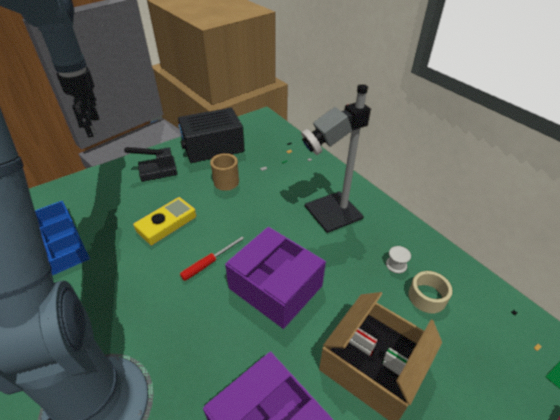

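The top view shows the brown carton at (405,217). Its look-alikes are purple cartons at (304,240) and (402,308), a brown core at (154,207) and tape at (380,141). The camera stand is at (255,130), with the lens ring near (250,157). In the side view the carton is at (380,350) with the red stripe at (360,340) and the green one at (395,362). I choose the brown carton and check it in one close crop.

```bash
cat > h.py <<'E'
import numpy as np,cv2
from scipy.spatial.transform import Rotation as R
def load(n): return dict(np.load(n+".npz"))
def ray(c,u,v):
    d=R.from_euler("xyz",c["orientation"]).apply([(u-c["cx"])/c["fx"],(v-c["cy"])/c["fy"],1.])
    return c["origin"],d
def onz(c,u,v,z):
    o,d=ray(c,u,v); return o+d*(z-o[2])/d[2]
def proj(c,p):
    q=R.from_euler("xyz",c["orientation"]).inv().apply(np.asarray(p)-c["origin"])
    return np.array([c["cx"]+c["fx"]*q[...,0]/q[...,2],c["cy"]+c["fy"]*q[...,1]/q[...,2]]).T
def tri(*rs):
    A=np.zeros((3,3));b=np.zeros(3)
    for o,d in rs:
        d=d/np.linalg.norm(d);P=np.eye(3)-np.outer(d,d);A+=P;b+=P@o
    p=np.linalg.solve(A,b); return p,[np.linalg.norm(np.cross(p-o,d/np.linalg.norm(d))) for o,d in rs]
E
python3 - <<'E'
from h import *
t=load("top0")["pixels"][:,:,::-1];s=load("side0")["pixels"][:,:,::-1]
def z(im,u,v,w,h,k): return cv2.resize(im[v:v+h,u:u+w],None,fx=k,fy=k,interpolation=cv2.INTER_CUBIC)
a=z(t,355,170,100,90,4);b=z(s,310,285,135,135,3)[:360,:400]
c=z(t,225,75,70,100,3)[:240];d=z(s,290,75,90,160,3)[:240]
im=np.zeros((600,800,3),np.uint8)
im[:360,:400]=a;im[:b.shape[0],400:400+b.shape[1]]=b
im[360:600,:210]=c;im[360:600,400:400+d.shape[1]]=d
cv2.imwrite("pics/crop1.png",im)
E
```

```text
(no output)
```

View pics/crop1.png

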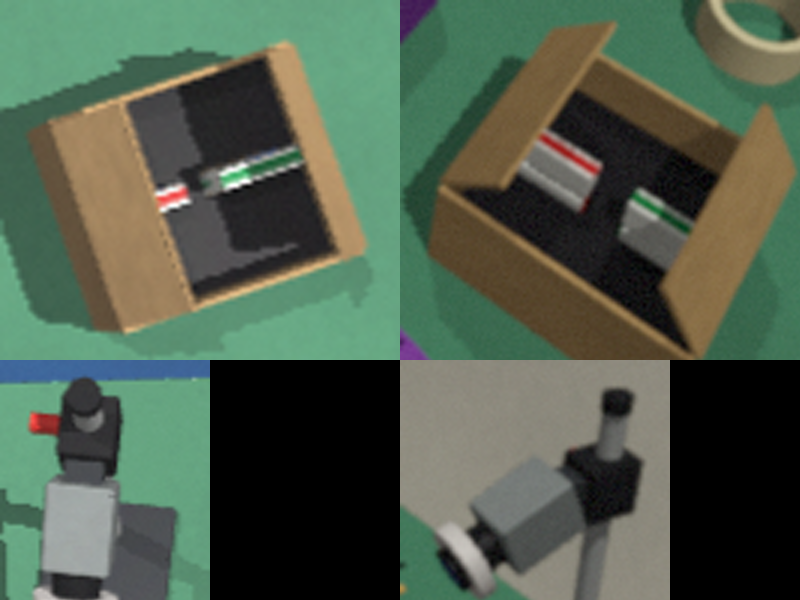

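The crop shows that the red stripe is in the left pocket and the green one in the right, both flaps half raised. Next I measure the carton and camera.

```bash
python3 - <<'E'
from h import *
np.set_printoptions(precision=4,suppress=True)
T=load("top0");S=load("side0")
def t(u,v,z): return onz(T,355+u/4,170+v/4,z)
def s(u,v,z): return onz(S,310+(u-400)/3,285+v/3,z)
print("top hinge +x+y",t(50,122,.098),"-x+y",t(122,330,.098),'-x-y?',t(340,258,.098))
print("side rim -x+y",s(442,190,.098),"-x-y",s(695,356,.098),"+x+y",s(600,50,.098))
# stripes
def stripe(c,box,col):
    u,v,w,h=box;p=c["pixels"][v:v+h,u:u+w].astype(int);r,g,b=p[...,0],p[...,1],p[...,2]
    m=(r>g+60)&(r>120) if col=="r" else (g>r+40)&(g>b+15)
    n,l,st,ce=cv2.connectedComponentsWithStats(m.astype(np.uint8),connectivity=8)
    i=1+np.argmax(st[1:,4]);ys,xs=np.nonzero(l==i)
    P=np.array([onz(c,x+u,y+v,.09) for x,y in zip(xs,ys)])[:,:2]
    ce=P.mean(0);e=np.linalg.svd(P-ce)[2][0];e*=np.sign(e[1]);q=(P-ce)@e
    print(col,len(P),"c",ce,"ang",np.degrees(np.arctan2(-e[0],e[1])),"ends",ce+e*q.min(),ce+e*q.max())
stripe(T,(385,200,48,30),"g");stripe(T,(385,200,48,30),"r")
stripe(S,(382,345,40,35),"g");stripe(S,(340,325,45,35),"r")
# camera
p=T["pixels"].astype(int)
for n,c,box in(("top",T,(230,145,40,25)),("side",S,(295,120,40,40))):
    u,v,w,h=box;q=c["pixels"][v:v+h,u:u+w].astype(int)
    m=((q.min(2)>165)&(q.max(2)-q.min(2)<40)).astype(np.uint8)
    k,l,st,ce=cv2.connectedComponentsWithStats(m);i=1+np.argmax(st[1:,4]);ys,xs=np.nonzero(l==i)
    print(n,"ring bbox",st[i]+[u,v,0,0,0],ce[i]+[u,v]); 
    cnt=max(cv2.findContours(m,cv2.RETR_EXTERNAL,cv2.CHAIN_APPROX_NONE)[0],key=len)
    print(cv2.fitEllipse(cnt),(u,v))
for n,c,box,th in(("top",T,(225,75,70,100),0),("side",S,(300,185,70,50),0)):
    u,v,w,h=box;q=c["pixels"][v:v+h,u:u+w].astype(int)
    m=((q.max(2)<85)&(q.max(2)-q.min(2)<18)).astype(np.uint8)
    k,l,st,ce=cv2.connectedComponentsWithStats(m)
    for i in range(1,k):
        if st[i,4]>60: print(n,"dark",st[i]+[u,v,0,0,0])
# big crop for viewing
def z(im,u,v,w,h,k): return cv2.resize(im[v:v+h,u:u+w,::-1],None,fx=k,fy=k,interpolation=cv2.INTER_CUBIC)
im=np.zeros((600,800,3),np.uint8);a=z(T["pixels"],225,70,66,100,6);b=z(S["pixels"],295,75,80,160,3.75)
im[:,:396]=a;im[:,400:700]=b;cv2.imwrite("pics/crop2.png",im)
E
```

```text
top hinge +x+y [ 0.5587 -0.1556  0.098 ] -x+y [ 0.4116 -0.1998  0.098 ] -x-y? [ 0.4578 -0.3545  0.098 ]
side rim -x+y [ 0.4122 -0.2006  0.098 ] -x-y [ 0.4671 -0.3661  0.098 ] +x+y [ 0.5735 -0.1842  0.098 ]
g 45 c [ 0.5237 -0.301 ] ang 18.332591951957042 ends [ 0.5335 -0.3304] [ 0.5153 -0.2755]
r 21 c [ 0.5049 -0.2397] ang 18.186707722795777 ends [ 0.5084 -0.2505] [ 0.5013 -0.2289]
g 38 c [ 0.5204 -0.2879] ang 16.890475964575604 ends [ 0.5265 -0.3079] [ 0.5156 -0.2719]
r 61 c [ 0.5021 -0.2268] ang 16.98856822722631 ends [ 0.508  -0.2463] [ 0.4959 -0.2065]
top ring bbox [236 151  28  12 201] [249.5274 157.6716]
((19.474971771240234, 12.084342002868652), (10.11536693572998, 29.1964054107666), 96.24066162109375) (230, 145)
side ring bbox [304 130  12  14  78] [309.9487 136.2821]
((14.940682411193848, 16.243610382080078), (5.030777931213379, 17.145505905151367), 140.83929443359375) (295, 120)
top dark [244  81  22  35 550]
top dark [264 123  19  22 238]
top dark [238 146  22   9 139]
side dark [ 305  185   58   47 1312]
```

View pics/crop2.png

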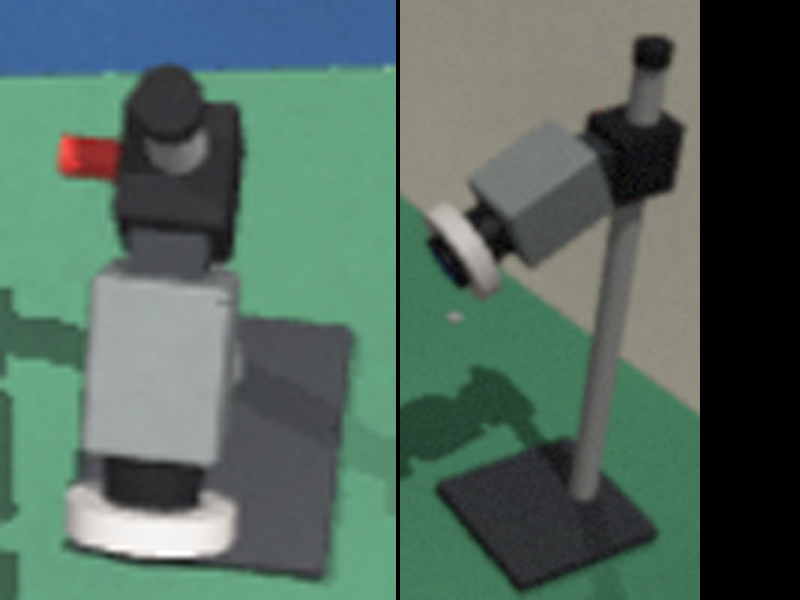

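The crop shows the stand. In the top part the ring centre is near (150,520), the column cap at (165,90), and the base plate's right corners at (350,328) and (325,575). In the side part the barrel front is near (447,258), the column foot at (583,490), and all four base corners are visible.

```bash
python3 - <<'E'
from h import *
np.set_printoptions(precision=4,suppress=True)
T=load("top0");S=load("side0")
t=lambda u,v:(225+u/6,70+v/6)
s=lambda u,v:(295+(u-400)/3.75,75+v/3.75)
print("cap",tri(ray(T,*t(165,88)),ray(S,*s(652,45))))
print("foot",onz(S,*s(583,492),.014))
C=np.array([onz(S,*s(*q),.014) for q in((437,490),(520,582),(656,530),(570,440))])
print("plate",C,C.mean(0)); 
for i in range(4): d=C[(i+1)%4]-C[i];print(np.linalg.norm(d),np.degrees(np.arctan2(d[1],d[0])))
a,b=onz(T,*t(350,328),.014),onz(T,*t(325,575),.014);print("top plate r",a,b,np.degrees(np.arctan2(*(a-b)[1::-1])),np.linalg.norm(a-b))
# ring
for q in((458,254),(447,258)): print("lens",tri(ray(T,*t(150,522)),ray(S,*s(*q))))
# model check
for yaw in(-4,-2,0,2,4):
  for h in(.25,.275,.3):
    pc=C.mean(0)[:2];y=np.radians(yaw);o=pc-.110*np.array([np.cos(y),np.sin(y)])
    M=R.from_euler("z",y)*R.from_euler("y",-25,degrees=True)
    th=np.linspace(0,2*np.pi,100);ring=np.array([0*th,.034*np.cos(th),.034*np.sin(th)]).T
    P=M.apply(ring)+[*o,h]
    pt=proj(T,P);ps=proj(S,P);pl=lambda p,c:np.concatenate([p.min(0),p.max(0)])
    tt=(pl(pt,0)-[225,70,225,70])*6;ss=(pl(ps,0)-[295,75,295,75])*3.75+[400,0,400,0]
    print(yaw,h,"top bb",tt.round(),"side bb",ss.round())
E
```

```text
cap (array([0.7894, 0.1444, 0.3948]), [np.float64(0.002017940392731293), np.float64(0.00201794039273113)])
foot [0.7873 0.1425 0.014 ]
plate [[0.6927 0.212  0.014 ]
 [0.6812 0.0955 0.014 ]
 [0.8047 0.0771 0.014 ]
 [0.8214 0.1963 0.014 ]] [0.75   0.1452 0.014 ]
0.11698224704768588 -95.66591989024337
0.12487455009559907 -8.515931750236991
0.1203790898514179 82.03446022803483
0.12958298309990363 173.0477148814231
top plate r [0.8058 0.0751 0.014 ] [0.679  0.0911 0.014 ] -7.174948854673917 0.12775444195490993
lens (array([0.6536, 0.1602, 0.2832]), [np.float64(0.000688322064215706), np.float64(0.0006883220642156721)])
lens (array([0.6512, 0.1625, 0.2802]), [np.float64(0.004321309627573127), np.float64(0.004321309627572831)])
-4 0.25 top bb [ 91. 550. 255. 592.] side bb [414. 267. 481. 349.]
-4 0.275 top bb [ 85. 539. 253. 582.] side bb [416. 234. 483. 319.]
-4 0.3 top bb [ 78. 527. 251. 570.] side bb [417. 200. 486. 287.]
-2 0.25 top bb [100. 550. 265. 592.] side bb [416. 270. 485. 352.]
-2 0.275 top bb [ 94. 539. 263. 582.] side bb [418. 237. 488. 321.]
-2 0.3 top bb [ 88. 527. 261. 570.] side bb [419. 203. 491. 289.]
0 0.25 top bb [110. 550. 274. 592.] side bb [419. 274. 490. 354.]
0 0.275 top bb [104. 539. 272. 582.] side bb [420. 241. 493. 323.]
0 0.3 top bb [ 98. 527. 270. 570.] side bb [422. 207. 496. 291.]
2 0.25 top bb [119. 549. 283. 592.] side bb [421. 277. 495. 356.]
2 0.275 top bb [114. 538. 282. 582.] side bb [423. 244. 498. 325.]
2 0.3 top bb [108. 526. 280. 570.] side bb [425. 210. 501. 293.]
4 0.25 top bb [129. 548. 292. 592.] side bb [424. 281. 500. 358.]
4 0.275 top bb [123. 537. 291. 582.] side bb [426. 248. 503. 327.]
4 0.3 top bb [118. 525. 290. 570.] side bb [427. 213. 507. 296.]
```

```bash
cat >> h.py <<'E'
YC=np.radians(-7.2)
MC=R.from_euler("z",YC)*R.from_euler("y",-25,degrees=True)
E
python3 - <<'E'
from h import *
from scipy.optimize import least_squares
np.set_printoptions(precision=4,suppress=True)
T=load("top0");S=load("side0")
th=np.linspace(0,2*np.pi,100);ring=MC.apply(np.array([0*th,.034*np.cos(th),.034*np.sin(th)]).T)
def f(p):
    t=(proj(T,ring+p)-[225,70])*6;s=(proj(S,ring+p)-[295,75])*3.75+[400,0]
    return np.array([t[:,0].min()-66,t[:,0].max()-236,t[:,1].max()-556,s[:,0].min()-425,s[:,1].max()-298])/[6,6,6,3.75,3.75]
r=least_squares(f,[.645,.16,.28]);print(r.x,r.fun)
# model column top/lens combos
for L in(r.x,[.645,.161,.28]): print("col",np.array(L)[:2]+.145*np.array([np.cos(YC),np.sin(YC)]),"focus",np.array(L)-.12*MC.apply([1,0,0]))
from rig import arm
import json
c=np.array([.5147,-.2588,.16]);yaw=np.radians(17.8+90)
Rt=R.from_euler("xyz",[np.pi,0,yaw]);o=arm.observe();R0=R.from_euler("xyz",o["tool_rot"])
print(R0.inv().apply(c+[0,0,.1]-o["tcp_pos"]),(R0.inv()*Rt).as_rotvec())
E
```

```text
[0.6499 0.1591 0.2844] [ 0.1104  0.0528 -0.2414 -0.2982  0.0235]
col [0.7937 0.1409] focus [0.542  0.1727 0.2337]
col [0.7889 0.1428] focus [0.5371 0.1746 0.2293]
[-0.5747 -0.689  -0.0282] [-0.0022  0.0012  0.8634]
```

Units first: turns go in shares of pi rad. So 0.863 rad / 3.1416 = 0.2747.

Call:
{"op": "send_rows", "data": {"steps": [0, -0.575, -0.689, -0.03, 0, 0, 0.2747, 0, -0.575, -0.689, -0.03, 0, 0, 0.2747, 0, -0.575, -0.689, -0.03, 0, 0, 0.2747, 0, -0.575, -0.689, -0.03, 0, 0, 0.2747, 0, -0.575, -0.689, -0.03, 0, 0, 0.2747, 0, -0.575, -0.689, -0.03, 0, 0, 0.2747, 0, -0.575, -0.689, -0.03, 0, 0, 0.2747, 0, -0.575, -0.689, -0.03, 0, 0, 0.2747, 0, -0.575, -0.689, -0.03, 0, 0, 0.2747, 0, -0.575, -0.689, -0.03, 0, 0, 0.2747, 0, -0.575, -0.689, -0.03, 0, 0, 0.2747, 0, -0.575, -0.689, -0.03, 0, 0, 0.2747, 0, -0.575, -0.689, -0.03, 0, 0, 0.2747, 0, -0.575, -0.689, -0.03, 0, 0, 0.2747, 0, -0.575, -0.689, -0.03, 0, 0, 0.2747, 0, -0.575, -0.689, -0.03, 0, 0, 0.2747, 0, -0.575, -0.689, -0.03, 0, 0, 0.2747, 0, -0.575, -0.689, -0.03, 0, 0, 0.2747, 0, -0.575, -0.689, -0.03, 0, 0, 0.2747, 0, -0.575, -0.689, -0.03, 0, 0, 0.2747]}}

```text
time: 1.77
tcp_pos: [0.4963, -0.198, 0.2592]
tool_rot: [3.141, -0.001, 1.883]
wrist_force: [0.6, 0.4, 0.7]
gripper_width: 0.0001
grasp_force: 0.0
```

Call:
{"op": "send_rows", "data": {"steps": [0, -0.064, 0, 0, 0, 0, 0, 0, -0.064, 0, 0, 0, 0, 0, 0, -0.064, 0, 0.04, 0, 0, 0, 0, -0.064, 0, 0.08, 0, 0, 0, 0, -0.064, 0, 0.12, 0, 0, 0, 0, -0.064, 0, 0.14, 0, 0, 0, 0, -0.05, 0, 0.14, 0, 0, 0, 0, -0.03, 0, 0.14, 0, 0, 0, 0, -0.015, 0, 0.14, 0, 0, 0, 0, 0, 0, 0.14, 0, 0, 0, 0, 0.01, 0, 0.14, 0, 0, 0, 0, 0.02, 0, 0.14, 0, 0, 0, 0, 0.028, 0, 0.14, 0, 0, 0, 0, 0.034, 0, 0.14, 0, 0, 0, 0, 0.034, 0, 0.14, 0, 0, 0]}}

```text
time: 3.02
tcp_pos: [0.4854, -0.1624, 0.1188]
tool_rot: [-3.141, -0.002, 1.883]
wrist_force: [0.2, -0.6, -0.1]
gripper_width: 0.0003
grasp_force: 0.0
```

Call:
{"op": "send_rows", "data": {"steps": [0, 0.006, 0, 0, 0, 0, 0, 0, 0.01, 0, 0, 0, 0, 0, 0, 0.01, 0, 0, 0, 0, 0, 0, -0.03, 0, 0, 0, 0, 0, 0, -0.07, 0, 0, 0, 0, 0, 0, -0.1, 0, 0, 0, 0, 0, 0, -0.12, 0, 0, 0, 0, 0, 0, -0.135, 0, 0, 0, 0, 0, 0, -0.15, 0, 0, 0, 0, 0, 0, -0.165, 0, 0, 0, 0, 0, 0, -0.175, 0, 0, 0, 0, 0, 0, -0.185, 0, 0, 0, 0, 0, 0, -0.193, 0, 0, 0, 0, 0, 0, -0.2, 0, 0, 0, 0, 0, 0, -0.206, 0, 0, 0, 0, 0, 0, -0.206, 0, 0, 0, 0, 0]}}

```text
time: 4.35
tcp_pos: [0.548, -0.3571, 0.1186]
tool_rot: [-3.14, -0.009, 1.883]
wrist_force: [-3.2, 5.7, 5.0]
gripper_width: 0.0
grasp_force: 4.2
```

Call:
{"op": "send_rows", "data": {"steps": [0, 0.03, 0, 0, 0, 0, 0, 0, 0.06, 0, -0.02, 0, 0, 0, 0.085, 0.1, 0, -0.06, 0, 0, 0, 0.085, 0.11, -0.02, -0.1, 0, 0, 0, 0.085, 0.13, -0.05, -0.12, 0, 0, 0, 0.085, 0.17, -0.07, -0.12, 0, 0, 0, 0.085, 0.21, -0.09, -0.12, 0, 0, 0, 0.085, 0.25, -0.1, -0.12, 0, 0, 0, 0.085, 0.27, -0.1, -0.12, 0, 0, 0, 0.085, 0.27, -0.1, -0.12, 0, 0, 0]}}

```text
time: 5.18
tcp_pos: [0.3679, -0.1272, 0.2382]
tool_rot: [3.139, -0.008, 1.892]
wrist_force: [1.3, 0.6, 0.3]
gripper_width: 0.0849
grasp_force: 0.0
```

```bash
python3 - <<'E'
from rig import arm
from h import *
np.set_printoptions(precision=4,suppress=True)
o=arm.observe();print(o["tcp_pos"],o["gripper_width"])
for n in("top","side"):
    c=arm.camera(n);np.savez(f"{n}1.npz",**c)
T=load("top1");S=load("side1")
z=lambda c,u,v,w,h,k: cv2.resize(c["pixels"][v:v+h,u:u+w,::-1],None,fx=k,fy=k,interpolation=cv2.INTER_CUBIC)
im=np.zeros((600,800,3),np.uint8);im[:400,:400]=z(T,355,167,100,100,4);im[:450,400:]=z(S,303,290,133,130,3)[:390,:][:450,:400].__class__(0) if 0 else 0
b=z(S,303,285,133,135,3);im[:b.shape[0],400:400+b.shape[1]]=b
cv2.imwrite("pics/crop3.png",im)
def stripe(c,box,col):
    u,v,w,h=box;p=c["pixels"][v:v+h,u:u+w].astype(int);r,g,b=p[...,0],p[...,1],p[...,2]
    m=(r>g+60)&(r>120) if col=="r" else (g>r+40)&(g>b+15)
    n,l,st,ce=cv2.connectedComponentsWithStats(m.astype(np.uint8),connectivity=8)
    i=1+np.argmax(st[1:,4]);ys,xs=np.nonzero(l==i)
    P=np.array([onz(c,x+u,y+v,.09) for x,y in zip(xs,ys)])[:,:2]
    ce=P.mean(0);e=np.linalg.svd(P-ce)[2][0];e*=np.sign(e[1]);q=(P-ce)@e
    print(col,len(P),"c",ce,"ang",np.degrees(np.arctan2(-e[0],e[1])),"ends",ce+e*q.min(),ce+e*q.max())
stripe(T,(378,192,58,40),"g");stripe(T,(378,192,58,40),"r")
stripe(S,(380,343,50,40),"g");stripe(S,(335,320,50,40),"r")
E
```

```text
[ 0.3679 -0.1272  0.2382] 0.08494927511958313
g 54 c [ 0.5241 -0.3034] ang 17.66948492436029 ends [ 0.5332 -0.3322] [ 0.5152 -0.2756]
r 54 c [ 0.4991 -0.2209] ang 17.349436584144023 ends [ 0.5084 -0.2504] [ 0.4901 -0.1921]
g 78 c [ 0.5246 -0.3016] ang 16.98690813460946 ends [ 0.5331 -0.3294] [ 0.5155 -0.2719]
r 91 c [ 0.4994 -0.2177] ang 16.925293578594246 ends [ 0.5081 -0.2463] [ 0.4905 -0.1885]
```

View pics/crop3.png

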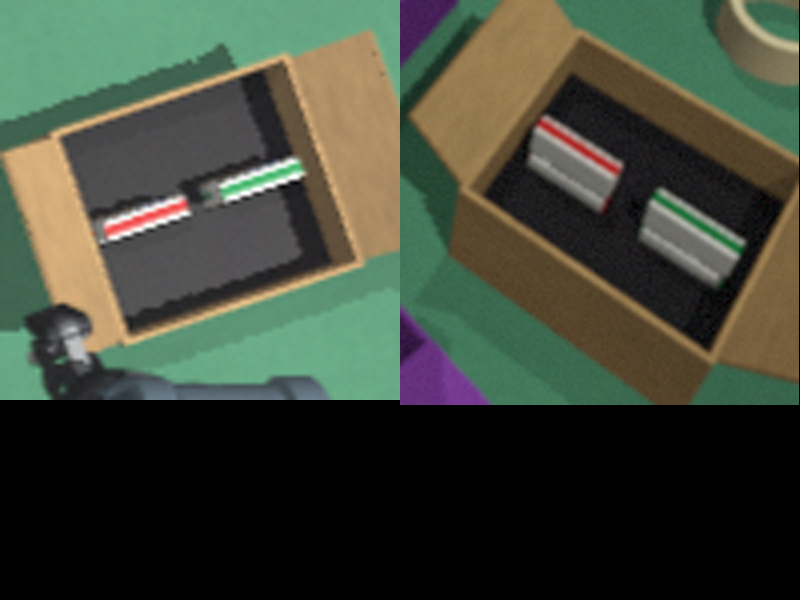

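Both flaps are folded right back in the crop, the green stripe is centred at about (262,180) and nothing has shifted. Next I hover over the green module.

```bash
cat > go.py <<'E'
from h import *
from rig import arm
def rel(p,Rt):
    o=arm.observe();R0=R.from_euler("xyz",o["tool_rot"])
    print("shift",R0.inv().apply(np.array(p)-o["tcp_pos"]).round(4),"rot",(R0.inv()*Rt).as_rotvec().round(4),"tcp",o["tcp_pos"].round(4),o["tool_rot"].round(4),"F",o["wrist_force"].round(1))
GR=R.from_euler("xyz",[np.pi,0,np.radians(107.1)])
E
python3 -c "
from go import *
rel([.5243,-.3025,.14],GR)"
```

```text
shift [-0.2092  0.0927  0.0994] rot [ 0.0033 -0.0013  0.0163] tcp [ 0.3711 -0.1326  0.2393] [ 3.1383e+00 -1.3000e-03  1.8856e+00] F [ 0.7 -0.1  0.1]
```

To row units: 0.016 rad / 3.1416 = 0.0051.

Call:
{"op": "send_rows", "data": {"steps": [0.085, -0.209, 0.093, 0, 0.001, -0.0003, 0.0051, 0.085, -0.209, 0.093, 0, 0.001, -0.0003, 0.0051, 0.085, -0.209, 0.093, 0, 0.001, -0.0003, 0.0051, 0.085, -0.209, 0.093, 0, 0.001, -0.0003, 0.0051, 0.085, -0.209, 0.093, 0, 0.001, -0.0003, 0.0051, 0.085, -0.209, 0.093, 0, 0.001, -0.0003, 0.0051, 0.085, -0.209, 0.093, 0.04, 0.001, -0.0003, 0.0051, 0.085, -0.209, 0.093, 0.08, 0.001, -0.0003, 0.0051, 0.085, -0.209, 0.093, 0.1, 0.001, -0.0003, 0.0051, 0.085, -0.209, 0.093, 0.1, 0.001, -0.0003, 0.0051, 0.085, -0.209, 0.093, 0.1, 0.001, -0.0003, 0.0051, 0.085, -0.209, 0.093, 0.1, 0.001, -0.0003, 0.0051, 0.085, -0.209, 0.093, 0.1, 0.001, -0.0003, 0.0051]}}

```text
time: 6.37
tcp_pos: [0.5252, -0.3062, 0.1416]
tool_rot: [-3.141, 0.005, 1.866]
wrist_force: [0.4, -0.6, 0.1]
gripper_width: 0.0851
grasp_force: 0.0
```

```bash
python3 -c "
from go import *
rel([.5243,-.3025,.059],GR)"
```

```text
shift [0.0042 0.0002 0.0826] rot [-0.0002  0.0051 -0.0036] tcp [ 0.5252 -0.3062  0.1416] [-3.1414  0.0051  1.8656] F [ 0.4 -0.6  0.1]
```

To row units: 0.005 rad / 3.1416 = 0.0016.

Call:
{"op": "send_rows", "data": {"steps": [0.085, 0.004, 0, 0.03, 0, 0.0016, -0.0013, 0.085, 0.004, 0, 0.06, 0, 0.0016, -0.0013, 0.085, 0.004, 0, 0.075, 0, 0.0016, -0.0013, 0.085, 0.004, 0, 0.082, 0, 0.0016, -0.0013, 0.085, 0.004, 0, 0.082, 0, 0.0016, -0.0013, 0.04, 0.004, 0, 0.082, 0, 0.0016, -0.0013, 0.02, 0.004, 0, 0.082, 0, 0.0016, -0.0013, 0.005, 0.004, 0, 0.082, 0, 0.0016, -0.0013, 0.005, 0.004, 0, 0.082, 0, 0.0016, -0.0013, 0.005, 0.004, 0, 0.082, 0, 0.0016, -0.0013, 0.005, 0.004, 0, 0.082, 0, 0.0016, -0.0013, 0.005, 0.004, 0, 0.082, 0, 0.0016, -0.0013], "squeeze": 60}}

```text
time: 7.37
tcp_pos: [0.5229, -0.3008, 0.0578]
tool_rot: [-3.14, -0.003, 1.87]
wrist_force: [0.2, 0.1, 1.9]
gripper_width: 0.0135
grasp_force: 58.7
```

Call:
{"op": "send_rows", "data": {"steps": [0.005, 0, 0, -0.01, 0, 0, 0, 0.005, 0, 0, -0.03, 0, 0, 0, 0.005, 0, 0, -0.05, 0, 0, 0, 0.005, 0, 0, -0.07, 0, 0, 0, 0.005, 0, 0, -0.09, 0, 0, 0, 0.005, 0, 0, -0.11, 0, 0, 0, 0.005, 0, 0, -0.13, 0, 0, 0, 0.005, 0, 0, -0.16, 0, 0, 0, 0.005, 0, 0, -0.19, 0, 0, 0, 0.005, 0, 0, -0.21, 0, 0, 0, 0.005, 0, 0, -0.22, 0, 0, 0, 0.005, 0, 0, -0.22, 0, 0, 0, 0.005, 0, 0, -0.22, 0, 0, 0], "squeeze": 60}}

```text
time: 8.45
tcp_pos: [0.5226, -0.3009, 0.2766]
tool_rot: [-3.138, -0.005, 1.87]
wrist_force: [-0.2, -0.1, -1.4]
gripper_width: 0.0133
grasp_force: 59.3
```

```bash
cat >> go.py <<'E'
LENS=np.array([.647,.160,.283])
TM=np.array([[0,1,0],[1,0,0],[0,0,-1.]]) # tool axes in module
OFF=np.array([0,.002,.0538])             # tcp in module
def final(back=0.,off=OFF,lens=LENS):
    foc=lens-(.12+back)*MC.apply([1,0,0])
    return foc+MC.apply(off-[.008,0,.033]),MC*R.from_matrix(TM)
E
python3 -c "
from go import *
p,r=final(.06);print(p,final()[0],r.as_euler('xyz'));rel(p,r)
c=arm.camera('side');np.savez('side2.npz',**c);cv2.imwrite('pics/side2.png',c['pixels'][:,:,::-1])"
```

```text
[0.4694872  0.18444098 0.22239897] [0.52343688 0.17762555 0.24775606] [2.70526034 0.         1.44513262]
shift [0.4792 0.0923 0.0562] rot [-0.434  -0.0968  0.417 ] tcp [ 0.5226 -0.3009  0.2766] [-3.1384 -0.005   1.8697] F [-0.2 -0.1 -1.4]
```

View pics/side2.png

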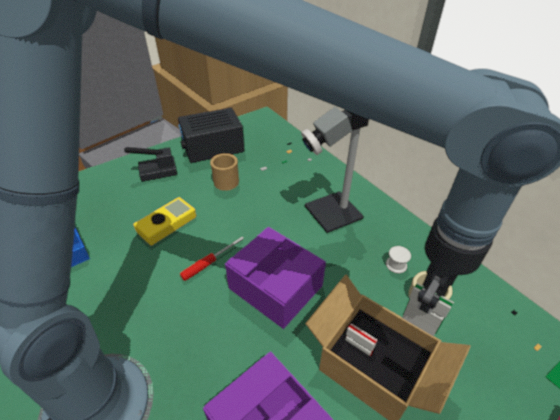

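The picture shows the green module out of the carton, hanging at about (425,315), with the red one still inside at (360,340). I now move to a standoff 60 mm short of the pose.

To row units: -0.434 rad / 3.1416 = -0.1381.

Call:
{"op": "send_rows", "data": {"steps": [0.005, 0.04, 0.007, 0.004, -0.0115, -0.0025, 0.0111, 0.005, 0.08, 0.015, 0.009, -0.0229, -0.0051, 0.0223, 0.005, 0.12, 0.023, 0.014, -0.0344, -0.0076, 0.0331, 0.005, 0.16, 0.031, 0.019, -0.0462, -0.0102, 0.0442, 0.005, 0.2, 0.038, 0.023, -0.0576, -0.0127, 0.0554, 0.005, 0.24, 0.046, 0.028, -0.0691, -0.0153, 0.0665, 0.005, 0.28, 0.054, 0.033, -0.0805, -0.0178, 0.0773, 0.005, 0.32, 0.062, 0.038, -0.0923, -0.0207, 0.0885, 0.005, 0.36, 0.069, 0.042, -0.1038, -0.0232, 0.0996, 0.005, 0.4, 0.077, 0.047, -0.1152, -0.0258, 0.1108, 0.005, 0.44, 0.085, 0.052, -0.1267, -0.0283, 0.1219, 0.005, 0.479, 0.092, 0.056, -0.1381, -0.0309, 0.1327, 0.005, 0.479, 0.092, 0.056, -0.1381, -0.0309, 0.1327, 0.005, 0.479, 0.092, 0.056, -0.1381, -0.0309, 0.1327, 0.005, 0.479, 0.092, 0.056, -0.1381, -0.0309, 0.1327, 0.005, 0.479, 0.092, 0.056, -0.1381, -0.0309, 0.1327]}}

```text
time: 9.83
tcp_pos: [0.4678, 0.1842, 0.2203]
tool_rot: [2.708, 0.006, 1.449]
wrist_force: [-0.6, -0.4, -0.8]
gripper_width: 0.013
grasp_force: 59.4
```

```bash
python3 -c "
from go import *
p,r=final(.06);rel(p,r);p,r=final(0);rel(p,r)
C=[arm.camera(n) for n in('top','side')]
im=np.zeros((600,800,3),np.uint8)
for n,c in zip(('top','side'),C): np.savez(n+'3.npz',**c)
z=lambda c,u,v,w,h,k: cv2.resize(c['pixels'][v:v+h,u:u+w,::-1],None,fx=k,fy=k,interpolation=cv2.INTER_CUBIC)
im[:600,:400]=z(C[0],200,90,100,150,4);im[:560,400:]=z(C[1],260,80,100,140,4)
cv2.imwrite('pics/crop4.png',im)"
```

```text
shift [ 0.0005  0.0024 -0.0012] rot [-0.0024  0.0039  0.0057] tcp [0.4678 0.1842 0.2203] [2.7076 0.0059 1.4487] F [-0.6 -0.4 -0.8]
shift [ 0.0001  0.0624 -0.0013] rot [-0.0024  0.0039  0.0057] tcp [0.4678 0.1842 0.2203] [2.7076 0.0059 1.4487] F [-0.6 -0.4 -0.8]
```

View pics/crop4.png

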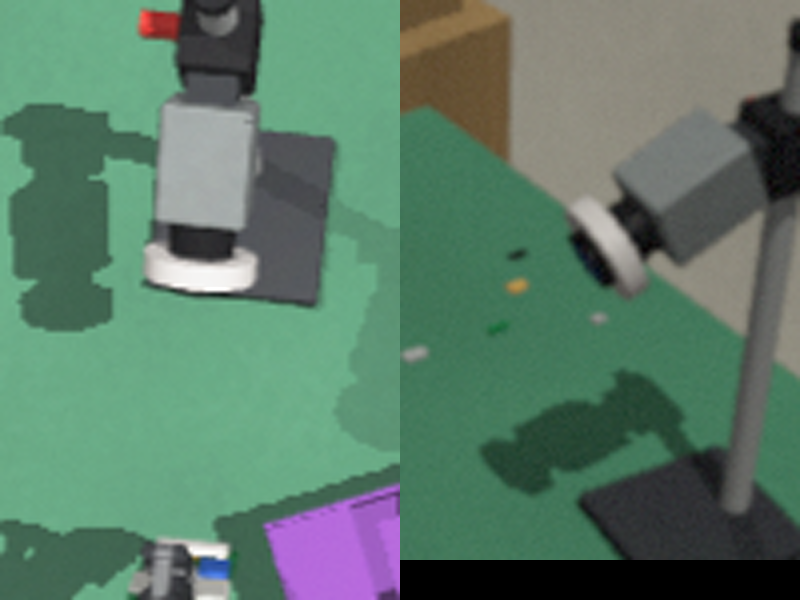

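The crop shows the camera clear of the arm and the module top at the bottom edge (200,570), components facing the lens. The side part shows the barrel front slightly ahead of the ring at (592,255). Now the final approach.

To row units: 0.006 rad / 3.1416 = 0.0019.

Call:
{"op": "send_rows", "data": {"steps": [0.005, 0, 0.015, -0.001, -0.0003, 0.0006, 0.001, 0.005, 0, 0.03, -0.001, -0.0006, 0.0013, 0.0019, 0.005, 0, 0.045, -0.001, -0.0006, 0.0013, 0.0019, 0.005, 0, 0.055, -0.001, -0.0006, 0.0013, 0.0019, 0.005, 0, 0.062, -0.001, -0.0006, 0.0013, 0.0019, 0.005, 0, 0.062, -0.001, -0.0006, 0.0013, 0.0019, 0.005, 0, 0.062, -0.001, -0.0006, 0.0013, 0.0019, 0.005, 0, 0.062, -0.001, -0.0006, 0.0013, 0.0019, 0.005, 0, 0.062, -0.001, -0.0006, 0.0013, 0.0019, 0.005, 0, 0.062, -0.001, -0.0006, 0.0013, 0.0019]}}

```text
time: 10.77
tcp_pos: [0.5242, 0.1768, 0.2493]
tool_rot: [2.704, -0.005, 1.442]
wrist_force: [0.3, 1.5, -1.9]
gripper_width: 0.013
grasp_force: 59.3
```

```bash
python3 -c "
from go import *
p,r=final(0);rel(p,r);foc=LENS-.12*MC.apply([1,0,0])
C=[arm.camera(n) for n in('top','side')]
im=np.zeros((600,800,3),np.uint8)
for n,c in zip(('top','side'),C): np.savez(n+'4.npz',**c)
z=lambda c,u,v,w,h,k: cv2.resize(c['pixels'][v:v+h,u:u+w,::-1],None,fx=k,fy=k,interpolation=cv2.INTER_CUBIC)
im[:600,:400]=z(C[0],200,110,80,120,5);im[:600,400:]=z(C[1],240,110,80,120,5)
# predicted module box corners
q=np.array([[x,y,zz] for x in(-.008,.008) for y in(-.03,.03) for zz in(0,.058)]+[[x,y,.086] for x in(-.007,.007) for y in(-.03,.03)])-[.008,0,.033]
P=MC.apply(q)+foc
print('top',((proj(C[0],P)-[200,110])*5).round().tolist());print('side',((proj(C[1],P)-[240,110])*5+[400,0]).round().tolist())
cv2.imwrite('pics/crop5.png',im)"
```

```text
shift [ 0.0007 -0.0014  0.001 ] rot [ 0.0017 -0.0029 -0.0047] tcp [0.5242 0.1768 0.2493] [ 2.7035 -0.0046  1.4421] F [ 0.3  1.5 -1.9]
top [[298.0, 495.0], [287.0, 536.0], [183.0, 484.0], [166.0, 524.0], [300.0, 466.0], [289.0, 506.0], [184.0, 455.0], [168.0, 494.0], [282.0, 555.0], [158.0, 543.0], [284.0, 528.0], [159.0, 516.0]]
side [[573.0, 411.0], [525.0, 341.0], [517.0, 342.0], [469.0, 272.0], [599.0, 391.0], [553.0, 321.0], [543.0, 323.0], [496.0, 252.0], [502.0, 304.0], [446.0, 234.0], [527.0, 285.0], [470.0, 217.0]]
```

View pics/crop5.png

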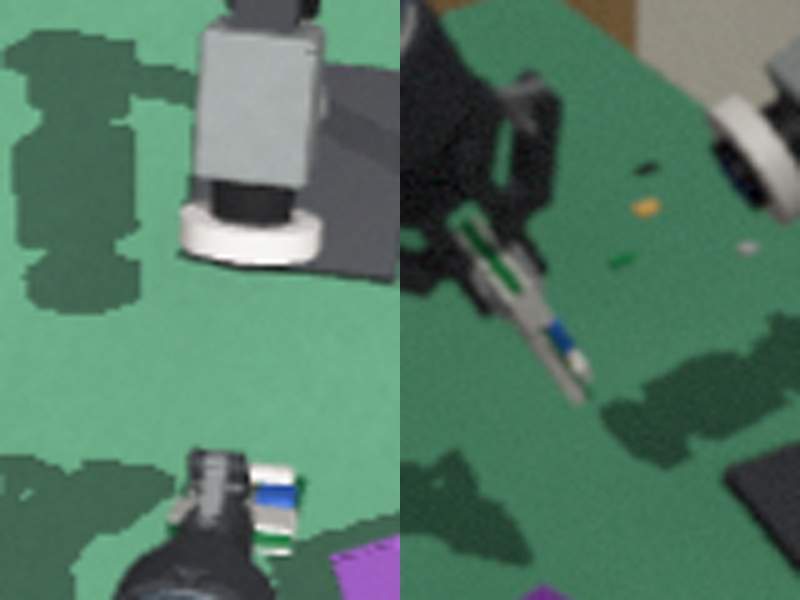

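The crop shows the module in front of the lens. Its near corner in the side part is at about (598,388), predicted (599,391), and its right edge in the top part is at about 298, predicted 298–300. I make one check of the barrel front against the assumed lens position.

```bash
python3 -c "
from go import *
T=load('top4');S=load('side4');th=np.linspace(0,2*np.pi,90)
for b in(0,.004,.008):
  L=np.array([.650,.159,.2844])-b*MC.apply([1,0,0])
  e=MC.apply(np.array([0*th,.02*np.cos(th),.02*np.sin(th)]).T)+L
  q=(proj(S,e)-[240,110])*5+[400,0];print(b,L,'side barrel bb',q.min(0).round(),q.max(0).round())
for a in ((0,0),):
  p=S['pixels'][130:160,298:325].astype(int)
  m=(p.max(2)<75);print('dark/blue px cols',(np.nonzero(m.any(0))[0][[0,-1]]+298-240)*5+400,'rows',(np.nonzero(m.any(1))[0][[0,-1]]+130-110)*5)
  m2=((p[...,2]>p[...,1]+12)&(p[...,2]>p[...,0]+12));v,u=np.nonzero(m2);print('blue',((u.mean()+298-240)*5+400,(v.mean()+130-110)*5,len(u)))
o=(proj(S,np.array([LENS]))-[240,110])*5+[400,0];print('LENS',o)
p,r=final(0);rel(p,r)"
```

```text
0 [0.65   0.159  0.2844] side barrel bb [725. 131.] [775. 199.]
0.004 [0.64640335 0.15945436 0.28270953] side barrel bb [718. 136.] [768. 204.]
0.008 [0.64280671 0.15990872 0.28101905] side barrel bb [711. 141.] [762. 209.]
dark/blue px cols [710 820] rows [100 205]
blue (np.float64(730.0), np.float64(172.5), 2)
LENS [[743.29469924 168.49050372]]
shift [ 0.0005 -0.0018  0.0012] rot [ 0.0022 -0.0031 -0.0048] tcp [0.5245 0.1769 0.2496] [ 2.7031 -0.0049  1.4421] F [ 0.5 -0.1 -1.2]
```

To row units: -0.005 rad / 3.1416 = -0.0016.

Call:
{"op": "send_rows", "data": {"steps": [0.005, 0, -0.002, 0.001, 0.0003, -0.0006, -0.001, 0.005, 0, -0.004, 0.001, 0.0006, -0.001, -0.0016, 0.005, 0, -0.004, 0.001, 0.0006, -0.001, -0.0016, 0.005, 0, -0.004, 0.001, 0.0006, -0.001, -0.0016, 0.005, 0, -0.004, 0.001, 0.0006, -0.001, -0.0016, 0.005, 0, -0.004, 0.001, 0.0006, -0.001, -0.0016, 0.005, 0, -0.004, 0.001, 0.0006, -0.001, -0.0016, 0.005, 0, -0.004, 0.001, 0.0006, -0.001, -0.0016, 0.005, 0, -0.004, 0.001, 0.0006, -0.001, -0.0016, 0.005, 0, -0.004, 0.001, 0.0006, -0.001, -0.0016]}}

```text
time: 11.7
tcp_pos: [0.5219, 0.1772, 0.2473]
tool_rot: [2.705, -0.0, 1.445]
wrist_force: [0.1, 0.1, -2.1]
gripper_width: 0.0132
grasp_force: 59.3
```

```bash
python3 -c "
from go import *
p,r=final(0,lens=np.array([.6446,.1597,.2819]));rel(p,r)
o=arm.observe();print(abs(o['qvel']).max(),o['grasp_force'],o['time'])
c=arm.camera('top');cv2.imwrite('pics/top5.png',c['pixels'][:,:,::-1])"
```

```text
shift [ 0.     -0.001   0.0002] rot [ 0.0007 -0.0001 -0.0007] tcp [0.5219 0.1772 0.2473] [ 2.7045e+00 -4.0000e-04  1.4446e+00] F [ 0.1  0.1 -2.1]
0.0012483676836651171 59.273250102996826 11.7
```

View pics/top5.png

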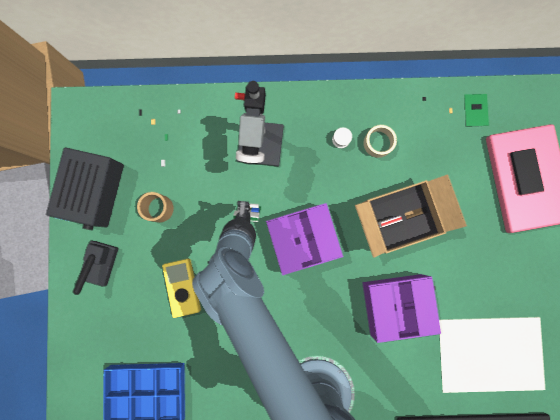

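The picture shows the module held before the camera at (250,211). The red one is still in the carton at (391,221), both flaps are open, and the visible bystanders are unmoved; the arm hides the screwdriver.

```bash
python3 -c "
from rig import arm
print(arm.job_done())"
```

```text
the job is handed in; nothing more can be done
None
```

The job is handed in at about 12 s: both flaps are folded right back, the red module is still in the carton, and the arm is holding the green module steady at the focus point, within about 1 mm of the pose I computed. That pose rests on a lens position measured from the images, so the true error could be a few millimetres.

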